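Change over a vacuum filtration manifold

TASK

On the vacuum filtration manifold one place has had its funnel taken off but its valve still stands open, and one funnel is waiting with its valve shut. Shut the valve of the empty place fully (lever right across, pointing along the manifold), so that the vacuum is not lost, and then open the valve of the waiting funnel fully (lever pointing straight out over the header tube like the others). Do not touch the levers of the three places that are filtering, and do not shift any funnel.

Things in the scene. Friction and masses are not known exactly. Their poses are not given: they have to be found in the camera images.
- lever_empty (a joint): Lever of the place that has no funnel; 1.2 to 1.57 (open) at the start. 0 = fully shut: lever across its branch pipe, pointing left along the manifold (+y of stem_empty). 1.571 = fully open: lever pointing towards the robot over the header tube (-x of stem_empty). Grows counter-clockwise seen from above. Solid stops at both ends; dry friction 0.2 N m (4 N pushed 50 mm out).
- lever_waiting (a joint): Lever handle of the place whose funnel is waiting; at the start 0 to 0.04 (shut). It is the only shut lever at the start. Values and friction as for lever_empty, in the axes of stem_waiting.
- lever_run1 (a joint): Lever handle of a place with a funnel that is filtering; at the start 1.42 to 1.57 (open), to be left alone. Values and friction as for lever_empty, in the axes of stem_run1.
- lever_run2 (a joint): Lever handle of another filtering place; at the start 1.42 to 1.57 (open), to be left alone. Values and friction as for lever_empty, in the axes of stem_run2.
- lever_run3 (a joint): Lever handle of another filtering place; at the start 1.42 to 1.57 (open), to be left alone. Values and friction as for lever_empty, in the axes of stem_run3.
- stem_empty (a point): On the vertical stem axis of the empty place's valve, at mid-height of its lever, 126 mm above the bench. x: along the branch pipe, from header tube to filter base (away from the robot); y: along the manifold to the left; z up. Five places in a row along y, 95 mm apart, in changing order.
- stem_waiting (a point): The same point on the valve of place 'waiting', same axes and sizes.
- stem_run1 (a point): The same point on the valve of place 'run1', same axes and sizes.
- stem_run2 (a point): The same point on the valve of place 'run2', same axes and sizes.
- stem_run3 (a point): The same point on the valve of place 'run3', same axes and sizes.
- base_empty (a point): Centre of the bare flat filter base of the empty place (a steel disc 60 mm across with a grey sintered middle, nothing on it), 100 mm above the bench.
- funnel_waiting_mid (a point): Middle of the waiting loose translucent white funnel (a straight cup with aluminium foot ring, 58 mm across, 72 mm high, 0.22 kg) that stands upright on the filter base of place 'waiting'; its rim is 172 mm above the bench. z is its own axis.
- funnel_run1_mid (a point): Middle of the filtering loose translucent white funnel (a straight cup with aluminium foot ring, 58 mm across, 72 mm high, 0.22 kg) that stands upright on the filter base of place 'run1'; its rim is 172 mm above the bench. z is its own axis.
- funnel_run2_mid (a point): Middle of the filtering loose translucent white funnel (a straight cup with aluminium foot ring, 58 mm across, 72 mm high, 0.22 kg) that stands upright on the filter base of place 'run2'; its rim is 172 mm above the bench. z is its own axis.
- funnel_run3_mid (a point): Middle of the filtering loose translucent white funnel (a straight cup with aluminium foot ring, 58 mm across, 72 mm high, 0.22 kg) that stands upright on the filter base of place 'run3'; its rim is 172 mm above the bench. z is its own axis.
- tip_empty (a point): Outer end of the empty place's lever, mid-height, 75 mm from the stem axis. All levers alike: flat bar 17 mm wide, 13 mm high (119 to 132 mm above the bench), blue sleeve 23 to 75 mm out from the stem axis, round steel hub of radius 11 mm at the stem.
- tip_waiting (a point): Outer end of the lever of place 'waiting', mid-height, 75 mm from its stem axis.
- tip_run1 (a point): Outer end of the lever of place 'run1', mid-height, 75 mm from its stem axis.
- tip_run2 (a point): Outer end of the lever of place 'run2', mid-height, 75 mm from its stem axis.
- tip_run3 (a point): Outer end of the lever of place 'run3', mid-height, 75 mm from its stem axis.
- manifold: The whole fixed manifold; origin on the bench below the middle place's stem axis, axes as the stems'. Under the levers: header tube along y, 40 mm thick, axis at x = -62 mm, top 90 mm above the bench; valve bodies 44 x 30 mm, top 87 mm, with 20 mm thick necks up to the hubs. Behind: filter bases, 60 mm across, at x = 115 mm. Receiver can, 120 mm across, with gauge at x = -62, y = -375 mm, 215 mm high.

How it is judged:
By the outcome, as a careful person would: the job done as asked, in the order asked, and still so for the second after the job is handed in, with the robot touching nothing.
It also fails if it takes over 48 s, if anything falls off the work surface, if the arm or the gripper's body presses on something with over 40 N, if the wrist force passes 120 N, or if a joint passes its speed limit or range.

ROBOT

A 6-joint arm with a two-finger parallel gripper is mounted at the origin on the work surface. World frame = base frame: x ahead of the robot, y to its left, z up, the work surface at z = 0. Lengths are in m, angles in degrees, forces in N, time in s.
With the tool pointing down it reaches from about 0.4 to 0.825 m from the base axis. Payload 7 kg.
Tool frame: the origin (TCP) lies at the very end of the fingers, on their centre line; the grasp point (between the pads) lies 19 mm behind it (ctrl.tcp_to_grasp is the distance from the TCP to the grasp point, in m); z points along the fingers, y is the direction in which the jaws open and shut (so a half turn about z gives the same grasp; the last joint's range is limited). The gripper opens to 88 mm and grips with 3 to 60 N. Pads are 19 mm wide; open, the fingers measure 130 mm over their backs; the gripper's body (78 mm by 193 mm) begins 47 mm behind the grasp point.
Start: joints at [-53.107, 20.546, 0.682, 0, -70.136, -16.507], TCP at [0.235, -0.633, 0.227] pointing down, gripper open.
Joint ranges: [-176.03, 176.03], [-82.01, 121.73], [-58.28, 71.71], [-173.87, 95.51], [-174.79, -0.11], [-173.66, 173.66]. Speed limits (degrees/s): [136.94, 136.94, 172.46, 180, 180, 180].

INTERFACE

Orientations are given as [roll, pitch, yaw] about the fixed x, y, z axes, in that order (R = Rz(yaw) Ry(pitch) Rx(roll)).
In Python, from plant import ctrl gives the robot as it stands.
- The arm moves only by the tool jog_arm, never from a script. Its argument "commands" is a list of rows, each an object of numbers: "x", "y", "z": the shift along the tool's x, y, z in cm; "roll": the turn about the tool's z in rad. In form: [{"x": .., "y": .., "z": .., "roll": ..}, ...]. A call has 1 to 12 rows; each row shifts and turns the commanded pose from where the row before left it, along the tool's axes as they then stand; what a row does not reach is not made up. A row lasts 1/10 s, in which the tool goes at most 50 mm and 8.59 degrees, less where a joint would pass 70% of its speed; a pose out of reach is approached as far as the arm can. A call is refused whole if a number of a shift passes 5 or a number of a turn 0.15, either way. A call with a gripper value outside its range is refused whole. "gripper" is the finger opening in cm, from 0 to 8.76, set as the call begins (left out, the last holds). The fingers move at their own pace and stop on an object; the grip force is fixed at half the most. Time passes only in rows, so rows that do not move let the fingers close. It gives the time, the measured TCP pose, the force and the opening at its end, in the units of the state.
- ctrl.get_obs(): the state, without advancing time (a new reading comes with each control period).
- ctrl.snapshot(name): name is "side" or "top"; returns a dict with "image" (420x560x3 uint8, red, green, blue), "mtx" (3x3 intrinsics, pixels), "position" and "orientation" of the camera in the world. Camera axes: x right, y up, looking along -z (the intrinsics and any distortion apply to the point x, -y, -z); pixel columns grow to the right and rows downward; lengths in m; the calibration is good to about 2 mm. A picture is of the moment at which its call begins. There is no depth.
- ctrl.close_job(): hands the job in, once; it reports no verdict.
Trained networks look in the newest picture that a camera, given by its name, has taken for a name from the list of things; names that differ only in an ending like _2 or _b are one class to them, and where a whole thing is asked for, a point or a joint stands for the part that bears it (a point fixed in the world has none). Each returns a list of dicts, best first, with "confidence" (0 to 1); they miss things now and then, are a little off and sometimes report something else, mostly with a low value. They report only what shows in the picture. A call takes as long as a camera call.
- ctrl.search_frame(camera, query): "position" ([column, row] as shares, 0 to 1, of the picture: columns of its width, rows of its height, amid what is visible of it).
- ctrl.regions_of(camera, query): "mask" (420x560 bool, what is visible of it) and "position" ([column, row] as shares, 0 to 1, of the picture: columns of its width, rows of its height, amid what is visible of it).
The state is a dict: "clock": time; "joint_pos": joint angles; "qvel": joint speeds; "tau": joint torques, N m; "tool_pos": TCP position; "orientation": TCP orientation; "force": force on the tool from outside, world axes, zero at the start; "moment": the same for the moment, N m; "opening": finger opening in m.
Only numpy, scipy, OpenCV 4.12 (cv2) and the standard library are available. Lean on these libraries where they do the work, as an engineer would, in place of code of your own. Each camera call takes 0.05 s, during which the arm holds its last target.

## Working session

There is one attempt and no reset: what is moved stays moved. The work goes in short steps, Python scripts to look and compute and a tool call to move; the robot and the scene stay as the last step left them, time stands still between calls to the robot, and variables do not carry over. Pictures are saved under pics/ and viewed, and the job is handed in when it is done.

Besides the shell and the picture viewer there is one more tool, called as a command line: name --argument value ..., lists and objects as JSON in quotes. jog_arm: Moves the arm, as the interface text tells. Its arguments: {"type":"object","properties":{"commands":{"type":"array"},"gripper":{"type":"number"}},"required":["commands"]}

```bash
mkdir -p pics; ls
cat > h.py <<'E'
import numpy as np, cv2, json
from plant import ctrl
from scipy.spatial.transform import Rotation as R
def snap(cam,name):
    s=ctrl.snapshot(cam); cv2.imwrite(f'pics/{name}.png',cv2.cvtColor(s['image'],cv2.COLOR_RGB2BGR)); return s
def rot(o):
    o=np.array(o,float)
    if o.size==9: return o.reshape(3,3)
    if o.size==4: return R.from_quat(o).as_matrix()
    return R.from_euler('xyz',o,degrees=True).as_matrix()
def ray(s,px):
    K=np.array(s['mtx']); v=np.linalg.inv(K)@[px[0],px[1],1]
    return np.array(s['position']), rot(s['orientation'])@[v[0],-v[1],-v[2]]
def atz(s,px,z):
    p,d=ray(s,px); return p+d*(z-p[2])/d[2]
def proj(s,P):
    c=rot(s['orientation']).T@(np.array(P)-s['position']); q=np.array(s['mtx'])@[c[0],-c[1],-c[2]]; return q[:2]/q[2]
E
python3 - <<'E'
from h import *
print(ctrl.get_obs())
for c in('top','side'):
    s=snap(c,c+'0'); print(c,{k:v for k,v in s.items() if k!='image'})
    for q in ['stem_empty','stem_waiting','base_empty','tip_empty','tip_waiting','tip_run1','funnel_waiting_mid','manifold']:
        for r in ctrl.search_frame(c,q)[:4]:
            px=np.array(r['position'])*[560,420]; print(q,px.round(1),round(r['confidence'],2),atz(s,px,.126).round(3))
E
```

```text
pics
{'clock': 0.0, 'joint_pos': array([-5.31072046e+01,  2.05931633e+01,  6.32899086e-01, -1.82834137e-02,
       -7.01345778e+01, -1.65070269e+01]), 'qvel': array([ 0.10441473, -0.05376864, -0.01547728,  0.05207525, -0.07366566,
        0.02787018]), 'tau': array([ 1.15142561e-04, -5.82725573e+01,  2.93065470e+01,  6.99709922e+00,
        7.22651108e-03, -1.63213567e-04]), 'tool_pos': array([ 0.23492674, -0.63228244,  0.2256023 ]), 'orientation': array([ 1.79904183e+02, -1.04711599e-02, -1.59620450e+02]), 'force': array([0.05881901, 0.59800018, 0.31085207]), 'moment': array([-0.00761169,  0.02097788, -0.06881721]), 'opening': 0.08762108509338937}
top {'mtx': array([[444.11970302,   0.        , 283.57992987],
       [  0.        , 444.11970302, 207.64454344],
       [  0.        ,   0.        ,   1.        ]]), 'position': array([0.50069656, 0.06670353, 1.06307883]), 'orientation': array([  8.96302436,  -0.48355503, -91.5510902 ])}
stem_empty [394.9 221. ] 0.68 [ 0.613 -0.182  0.126]
stem_waiting [267.6 250.5] 0.76 [0.558 0.091 0.126]
base_empty [395.5 220.4] 0.79 [ 0.615 -0.183  0.
[... 588 characters left out ...]
), 'orientation': array([ 4.79764016e+01, -6.10430147e-02, -1.63165768e+02])}
stem_empty [345.1 158.2] 0.95 [ 0.561 -0.137  0.126]
stem_waiting [316.8 243.9] 0.62 [0.556 0.144 0.126]
stem_waiting [280.1 180.1] 0.57 [ 0.679 -0.019  0.126]
stem_waiting [338.5 183.5] 0.24 [ 0.556 -0.045  0.126]
base_empty [344.6 155.8] 0.89 [ 0.564 -0.146  0.126]
tip_empty [360.6 146.4] 0.51 [ 0.536 -0.193  0.126]
tip_waiting [321.5 239.7] 0.8 [0.55  0.13  0.126]
tip_run1 [355.8 173. ] 0.71 [ 0.528 -0.091  0.126]
tip_run1 [350.2 199.9] 0.63 [0.521 0.001 0.126]
tip_run1 [335.  262.6] 0.57 [0.513 0.181 0.126]
funnel_waiting_mid [270.9 209.1] 0.73 [0.67  0.075 0.126]
manifold [344.4 251.5] 0.98 [0.502 0.148 0.126]
```

View pics/top0.png

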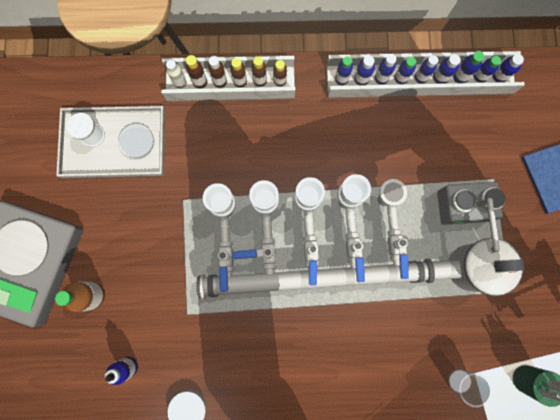

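View pics/side0.png

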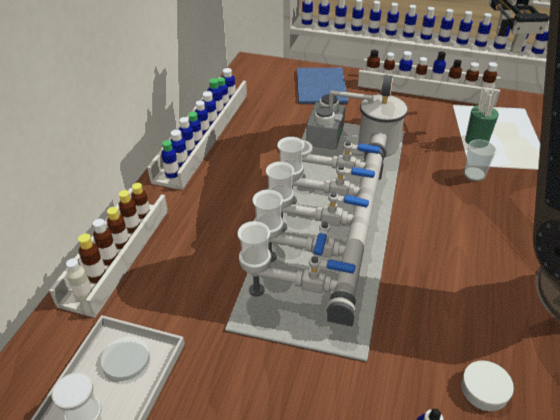

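```bash
python3 -c "
import cv2
a=cv2.imread('pics/top0.png')[150:310,190:450]; cv2.imwrite('pics/top0z.png',cv2.resize(a,None,fx=3,fy=3,interpolation=cv2.INTER_CUBIC))"
```

```text
(no output)
```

View pics/top0z.png

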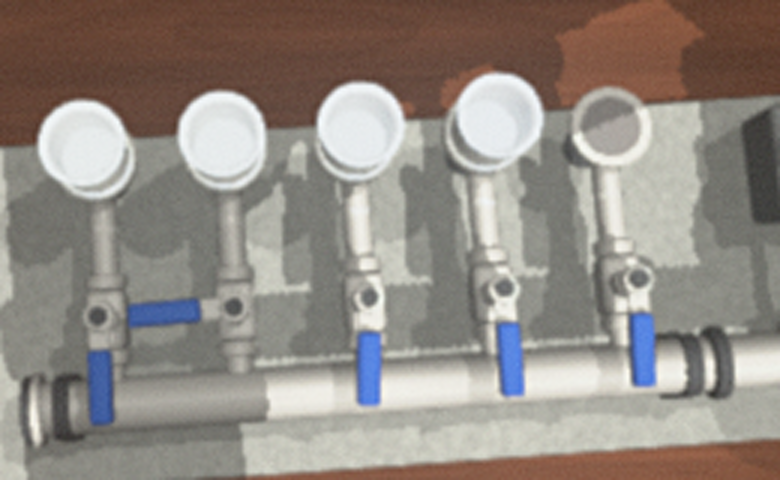

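The pictures show, from image left (+y) to right: a run place, waiting (blue lever along the manifold, about (247,254)), run, run, then the empty place (bare base at (393,192), lever tip about (403,265)). Next I'll fit the manifold pose and overlay it on both views.

```bash
cat > pose.py <<'E'
from h import *
E
python3 - <<'E'
from h import *
t=snap('top','top1'); s=snap('side','side1')
hub=np.array([[97,316],[234,307],[369,297],[504,288],[637,278]])/3+[190,150]
for z in (.126,.135,.142):
    P=np.array([atz(t,p,z) for p in hub]); k=np.array([2,1,0,-1,-2])*.095
    c=P.mean(0); sl=(P[:,:2]*k[:,None]).sum(0)/(k**2).sum(); print(z,c.round(4),'scale',np.linalg.norm(sl),'yaw',np.degrees(np.arctan2(-sl[0],sl[1])))
    print((P[:,:2]-c[:2]-k[:,None]*sl).round(4).tolist())
z=.135
P=np.array([atz(t,p,z) for p in hub]);c=P.mean(0)[:2]; sl=(P[:,:2]*k[:,None]).sum(0)/(k**2).sum(); ey=sl/np.linalg.norm(sl); ex=np.array([ey[1],-ey[0]])
for nm,im in(('top',t),('side',s)):
    a=cv2.cvtColor(im['image'],cv2.COLOR_RGB2BGR); a=cv2.resize(a,None,fx=3,fy=3,interpolation=cv2.INTER_CUBIC)
    for kk in k:
        o=c+kk*ey
        for pt,zz,col in((o,.135,(0,0,255)),(o-.075*ex,.132,(0,255,255)),(o+.075*ey,.132,(0,255,0))):
            q=proj(im,[*pt,zz])*3+1; cv2.circle(a,tuple(int(v) for v in q),4,col,1)
        th=np.linspace(0,6.28,40); b=o+.115*ex
        cv2.polylines(a,[np.array([proj(im,[*(b+.029*(np.cos(x)*ex+np.sin(x)*ey)),.172])*3+1 for x in th]).astype(int)],True,(255,0,255),1)
    x0,y0=(190,150) if nm=='top' else (220,120)
    cv2.imwrite(f'pics/ov_{nm}.png',a[y0*3:y0*3+480,x0*3:x0*3+780])
np.savez('pose.npz',c=c,ex=ex,ey=ey); print(c,ex,ey)
E
```

```text
0.126 [ 0.5584 -0.0046  0.126 ] scale 1.0015354490576576 yaw 2.4903805739691567
[[0.0002, 0.0005], [-0.0002, -0.0004], [0.0001, -0.0002], [-0.0002, -0.0004], [0.0002, 0.0005]]
0.135 [ 0.5578 -0.0039  0.135 ] scale 0.9919163874238048 yaw 2.4903805739691536
[[0.0002, 0.0005], [-0.0002, -0.0004], [0.0001, -0.0002], [-0.0002, -0.0004], [0.0002, 0.0005]]
0.142 [ 0.5574 -0.0034  0.142 ] scale 0.9844348950419197 yaw 2.490380573969129
[[0.0002, 0.0005], [-0.0002, -0.0004], [0.0001, -0.0002], [-0.0002, -0.0004], [0.0002, 0.0005]]
[ 0.55781959 -0.00388926] [0.99905553 0.04345166] [-0.04345166  0.99905553]
```

View pics/ov_top.png

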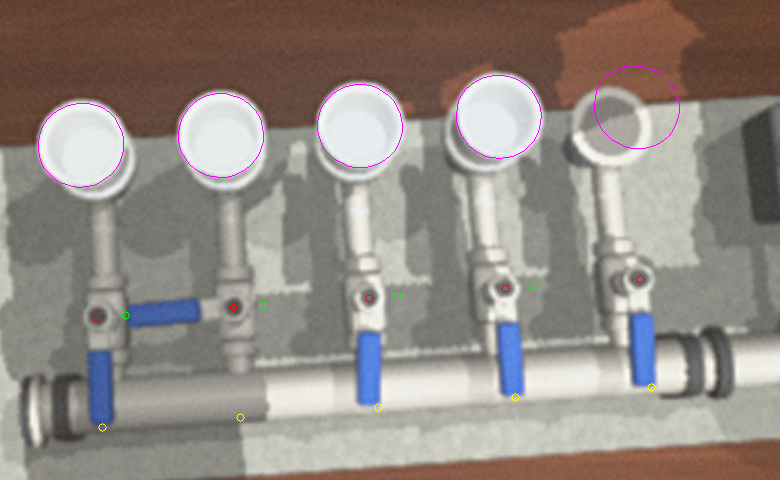

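View pics/ov_side.png

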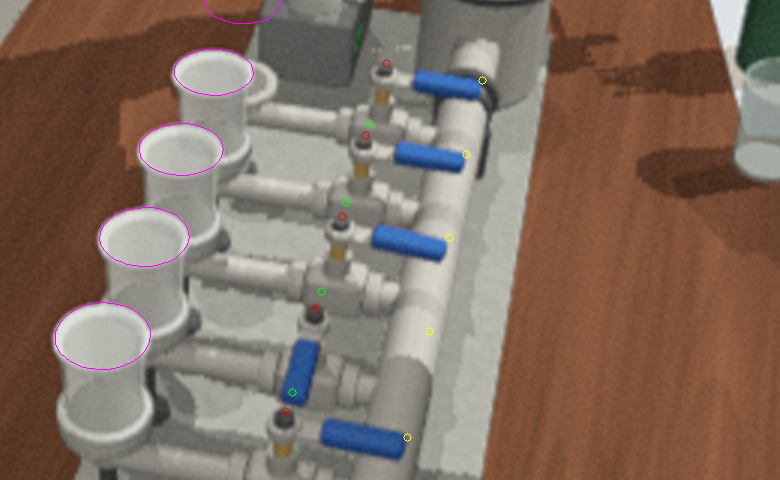

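jog_arm --commands '[{"z": -1,"roll": -0.14},{"z": -1,"roll": -0.14},{"z": -1,"roll": -0.14},{"z": -1,"roll": -0.14},{"z": -1,"roll": -0.14},{"z": -1,"roll": -0.14},{"z": -1,"roll": -0.14},{"roll": -0.14},{"roll": -0.138},{}]' --gripper 0

```text
validation failed for argument at $.co...
```

```bash
cat > go.py <<'E'
from h import *
import sys
d=np.load('pose.npz'); ex,ey=d['ex'],d['ey']; C=np.array([.5581,-.0043])
ST={'e':C-.19*ey,'w':C+.095*ey}
def rel(place):
    o=ctrl.get_obs(); v=o['tool_pos'][:2]-ST[place]
    print('t',round(o['clock'],2),'pose',o['tool_pos'].round(4),o['orientation'].round(2),'F',o['force'].round(1),'open',round(o['opening'],3)); print('rel mm',round(v@ex*1e3,1),round(v@ey*1e3,1))
    return o
def to(place,x,y,z):
    o=rel(place); P=[*(ST[place]+(x*ex+y*ey)/1e3),z/1e3]
    print('tool cm',((rot(o['orientation']).T@(P-o['tool_pos']))*100).round(2))
if __name__=='__main__': to(sys.argv[1],*map(float,sys.argv[2:]))
E
python3 go.py e -48 -34 220
```

```text
t 1.0 pose [ 0.2351 -0.6327  0.2265] [ 180.      0.   -159.62] F [-0.8 -0.5 -0.4] open 0.088
rel mm -350.0 -423.8
tool cm [-40.72  27.81   0.66]
```

jog_arm --commands '[{"x": 0,"y": 0,"z": -1,"roll": -0.14},{"x": 0,"y": 0,"z": -1,"roll": -0.14},{"x": 0,"y": 0,"z": -1,"roll": -0.14},{"x": 0,"y": 0,"z": -1,"roll": -0.14},{"x": 0,"y": 0,"z": -1,"roll": -0.14},{"x": 0,"y": 0,"z": -1,"roll": -0.14},{"x": 0,"y": 0,"z": -1,"roll": -0.14},{"x": 0,"y": 0,"z": 0,"roll": -0.14},{"x": 0,"y": 0,"z": 0,"roll": -0.138}]' --gripper 0

```text
clock: 1.9
tool_pos: [0.2352, -0.6328, 0.297]
orientation: [-180.0, -0.0, -87.2]
force: [0.1, 0.6, -0.1]
opening: 0.0209
```

```bash
python3 go.py e -48 -34 220
```

```text
t 1.9 pose [ 0.2352 -0.6328  0.297 ] [-1.7997e+02 -4.0000e-02 -8.7210e+01] F [ 0.1  0.6 -0.1] open 0.021
rel mm -349.9 -423.9
tool cm [-38.83 -30.39   7.69]
```

jog_arm --commands '[{"x": -3.2,"y": -2.5,"z": 0,"roll": 0},{"x": -3.2,"y": -2.5,"z": 0,"roll": 0},{"x": -3.2,"y": -2.5,"z": 0,"roll": 0},{"x": -3.2,"y": -2.5,"z": 0,"roll": 0},{"x": -3.2,"y": -2.5,"z": 0,"roll": 0},{"x": -3.2,"y": -2.5,"z": 0,"roll": 0},{"x": -3.2,"y": -2.5,"z": 0,"roll": 0},{"x": -3.2,"y": -2.5,"z": 0,"roll": 0},{"x": -3.2,"y": -2.5,"z": 0,"roll": 0},{"x": -3.2,"y": -2.5,"z": 0,"roll": 0},{"x": -3.2,"y": -2.5,"z": 0,"roll": 0},{"x": -3.2,"y": -2.5,"z": 0,"roll": 0}]'

```text
clock: 3.1
tool_pos: [0.519, -0.2346, 0.2969]
orientation: [-180.0, -0.0, -87.5]
force: [1.2, -1.2, -0.1]
opening: 0.0004
```

```bash
python3 go.py e -48 -34 150
python3 - <<'E'
from h import *
snap('top','top2');snap('side','side2')
E
```

```text
t 3.1 pose [ 0.519  -0.2346  0.2969] [-1.7997e+02 -1.0000e-02 -8.7530e+01] F [ 1.2 -1.2 -0.1] open 0.0
rel mm -49.0 -38.4
tool cm [-0.44 -0.1  14.69]
```

View pics/side2.png

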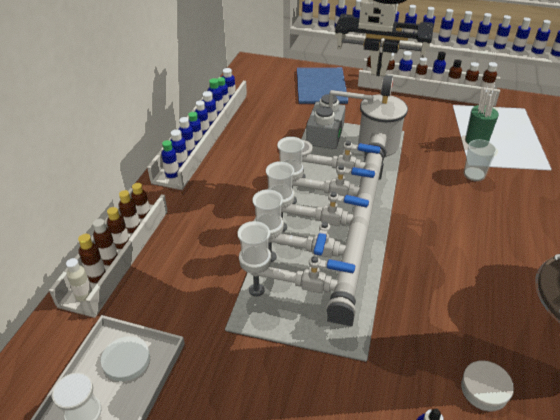

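View pics/top2.png

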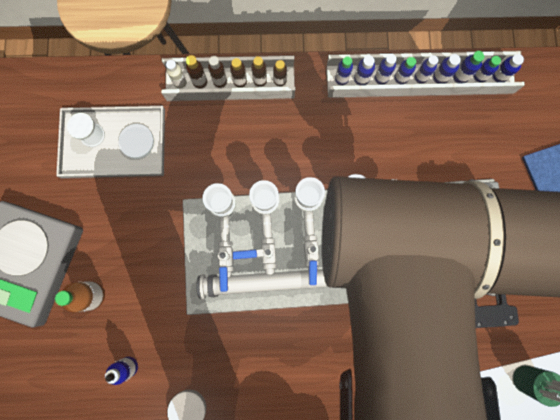

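jog_arm --commands '[{"x": 0,"y": 0,"z": 2,"roll": 0},{"x": 0,"y": 0,"z": 2,"roll": 0},{"x": 0,"y": 0,"z": 2,"roll": 0},{"x": 0,"y": 0,"z": 2,"roll": 0},{"x": 0,"y": 0,"z": 2,"roll": 0},{"x": 0,"y": 0,"z": 2,"roll": 0},{"x": 0,"y": 0,"z": 2,"roll": 0},{"x": 0,"y": 0,"z": 2,"roll": 0},{"x": 0,"y": 0,"z": 1.5,"roll": 0},{"x": 0,"y": 0,"z": 0.8,"roll": 0},{"x": 0,"y": 0,"z": 0,"roll": 0}]'

```text
clock: 4.3
tool_pos: [0.5176, -0.2363, 0.1127]
orientation: [179.9, 0.0, -87.6]
force: [0.3, 0.2, -0.3]
opening: 0.0003
```

```bash
python3 go.py e -48 -20 114
python3 - <<'E'
from h import *
snap('top','top3');s=snap('side','side3')
a=cv2.imread('pics/side3.png')[100:300,220:440]; cv2.imwrite('pics/side3z.png',cv2.resize(a,None,fx=3,fy=3,interpolation=cv2.INTER_CUBIC))
E
```

```text
t 4.3 pose [ 0.5176 -0.2363  0.1127] [ 1.7989e+02  2.0000e-02 -8.7550e+01] F [ 0.3  0.2 -0.3] open 0.0
rel mm -50.5 -40.0
tool cm [-2.   -0.25 -0.13]
```

View pics/side3z.png

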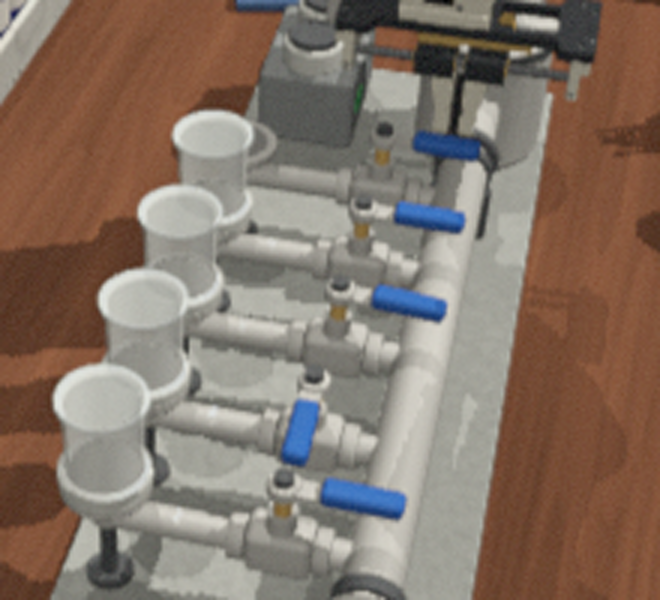

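jog_arm --commands '[{"x": -1,"y": 0,"z": 0,"roll": 0},{"x": -1,"y": 0,"z": 0,"roll": 0},{"x": -0.7,"y": 0.1,"z": 0,"roll": 0},{"x": -0.7,"y": 0.1,"z": 0,"roll": 0},{"x": -0.8,"y": 0.1,"z": 0,"roll": 0},{"x": -0.6,"y": -0.2,"z": 0,"roll": 0},{"x": -0.6,"y": -0.2,"z": 0,"roll": 0},{"x": -0.7,"y": -0.2,"z": 0,"roll": 0},{"x": 0,"y": 0,"z": 0,"roll": 0}]'

```text
clock: 5.3
tool_pos: [0.5184, -0.1745, 0.114]
orientation: [180.0, -0.0, -87.5]
force: [-0.7, -2.3, 1.7]
opening: -0.0001
```

```bash
python3 go.py e -36 39 114
python3 - <<'E'
from h import *
s=snap('side','side4')
a=cv2.imread('pics/side4.png')[100:300,220:440]; cv2.imwrite('pics/side4z.png',cv2.resize(a,None,fx=3,fy=3,interpolation=cv2.INTER_CUBIC))
E
```

```text
t 5.3 pose [ 0.5184 -0.1745  0.114 ] [ 1.7999e+02 -2.0000e-02 -8.7480e+01] F [-0.7 -2.3  1.7] open -0.0
rel mm -47.0 21.7
tool cm [-1.73 -1.1  -0.  ]
```

View pics/side4z.png

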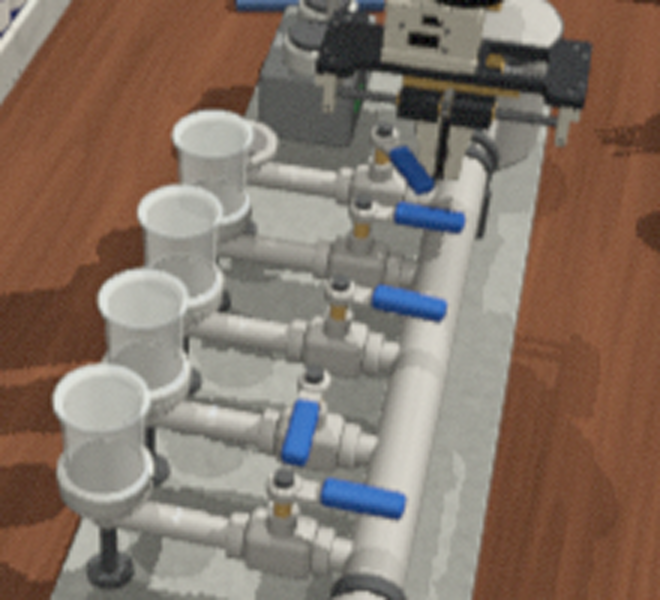

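jog_arm --commands '[{"x": -0.5,"y": -0.4,"z": 0,"roll": 0},{"x": -0.5,"y": -0.4,"z": 0,"roll": 0},{"x": -0.5,"y": -0.4,"z": 0,"roll": 0},{"x": -0.3,"y": -0.4,"z": 0,"roll": 0},{"x": -0.3,"y": -0.4,"z": 0,"roll": 0},{"x": -0.2,"y": -0.3,"z": 0,"roll": 0},{"x": 0,"y": 0,"z": 0,"roll": 0}]'

```text
clock: 6.05
tool_pos: [0.5406, -0.1509, 0.1134]
orientation: [180.0, 0.0, -87.5]
force: [-3.7, -1.9, 0.7]
opening: 0.0005
```

```bash
python3 go.py e -18 45 114
python3 - <<'E'
from h import *
s=snap('side','side5')
a=cv2.imread('pics/side5.png')[100:300,220:440]; cv2.imwrite('pics/side5z.png',cv2.resize(a,None,fx=3,fy=3,interpolation=cv2.INTER_CUBIC))
E
```

```text
t 6.05 pose [ 0.5406 -0.1509  0.1134] [ 1.7996e+02  1.0000e-02 -8.7530e+01] F [-3.7 -1.9  0.7] open 0.001
rel mm -23.9 44.3
tool cm [-0.07 -0.59 -0.07]
```

View pics/side5z.png

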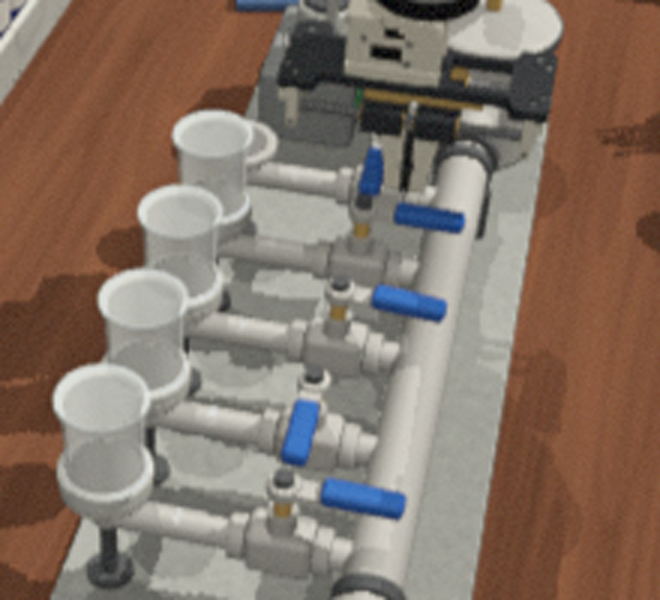

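jog_arm --commands '[{"x": 0,"y": -0.1,"z": 0,"roll": 0},{"x": 0,"y": -0.1,"z": 0,"roll": 0},{"x": 0,"y": 0,"z": 0,"roll": 0}]'

```text
clock: 6.4
tool_pos: [0.5407, -0.1509, 0.1132]
orientation: [179.8, 0.0, -87.6]
force: [-9.4, 0.3, 4.1]
opening: 0.0005
```

jog_arm --commands '[{"x": 0,"y": -0.1,"z": 0,"roll": 0},{"x": 0,"y": -0.1,"z": 0,"roll": 0},{"x": 0,"y": 0,"z": 0,"roll": 0}]'

```text
clock: 6.7
tool_pos: [0.5408, -0.1509, 0.1132]
orientation: [179.6, 0.0, -87.6]
force: [-15.6, -0.3, 9.9]
opening: 0.0002
```

jog_arm --commands '[{"x": 0,"y": 0.5,"z": 0,"roll": 0},{"x": 0,"y": 0.7,"z": 0,"roll": 0},{"x": 0,"y": 0.8,"z": 0,"roll": 0},{"x": 0,"y": 0,"z": -1.5,"roll": 0},{"x": 0,"y": 0,"z": -2.5,"roll": 0},{"x": 0,"y": 0,"z": -2.5,"roll": 0},{"x": 0,"y": 0,"z": -2.5,"roll": 0},{"x": 0,"y": 0,"z": -2.5,"roll": 0},{"x": 0,"y": 0,"z": 0,"roll": 0}]'

```text
clock: 7.6
tool_pos: [0.5268, -0.1519, 0.2326]
orientation: [-179.6, -0.0, -87.5]
force: [0.6, -0.1, 0.0]
opening: 0.0004
```

```bash
python3 go.py w 28 45 200
python3 - <<'E'
from h import *
s=snap('side','side6'); t=snap('top','top6')
a=cv2.imread('pics/side6.png')[100:300,220:440]; cv2.imwrite('pics/side6z.png',cv2.resize(a,None,fx=3.5,fy=3,interpolation=cv2.INTER_CUBIC))
E
```

```text
t 7.6 pose [ 0.5268 -0.1519  0.2326] [-1.7957e+02 -4.0000e-02 -8.7500e+01] F [ 0.6 -0.1  0. ] open 0.0
rel mm -37.7 -241.1
tool cm [-28.61  -6.55   3.29]
```

View pics/side6z.png

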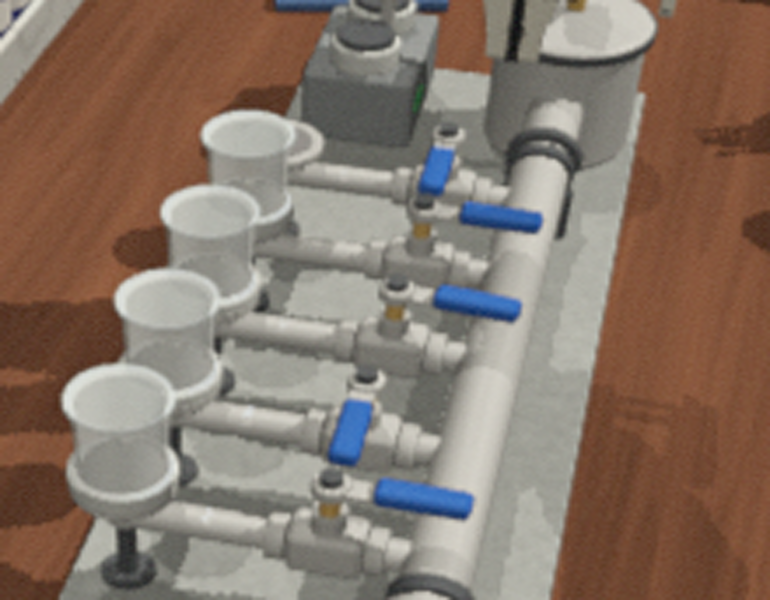

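View pics/top6.png

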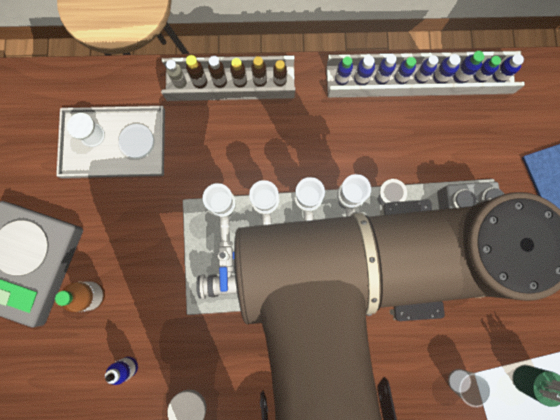

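jog_arm --commands '[{"x": -2.8,"y": -0.6,"z": 0,"roll": 0},{"x": -3.2,"y": -0.7,"z": 0,"roll": 0},{"x": -3.2,"y": -0.7,"z": 0,"roll": 0},{"x": -3.2,"y": -0.7,"z": 0,"roll": 0},{"x": -3.2,"y": -0.7,"z": 0,"roll": 0},{"x": -3.2,"y": -0.7,"z": 0,"roll": 0},{"x": -3.2,"y": -0.7,"z": 0,"roll": 0},{"x": -3.2,"y": -0.7,"z": 0,"roll": 0},{"x": -3.2,"y": -0.7,"z": 0,"roll": 0}]'

```text
clock: 8.6
tool_pos: [0.5739, 0.1359, 0.2273]
orientation: [179.9, -0.0, -87.5]
force: [0.1, 0.4, -1.2]
opening: 0.0002
```

jog_arm --commands '[{"x": 0,"y": 0,"z": 0,"roll": 0.143},{"x": 0,"y": 0,"z": 0,"roll": 0.143},{"x": 0,"y": 0,"z": 0,"roll": 0.143},{"x": 0,"y": 0,"z": 0,"roll": 0.143},{"x": 0,"y": 0,"z": 0,"roll": 0.143},{"x": 0,"y": 0,"z": 0,"roll": 0.143},{"x": 0,"y": 0,"z": 0,"roll": 0.143},{"x": 0,"y": 0,"z": 0,"roll": 0.143},{"x": 0,"y": 0,"z": 0,"roll": 0.143},{"x": 0,"y": 0,"z": 0,"roll": 0.143},{"x": 0,"y": 0,"z": 0,"roll": 0.141},{"x": 0,"y": 0,"z": 0,"roll": 0}]'

```text
clock: 9.8
tool_pos: [0.5739, 0.1345, 0.2273]
orientation: [-180.0, -0.1, -177.7]
force: [0.2, -0.1, -0.1]
opening: 0.0001
```

```bash
python3 go.py w 27 45 140
python3 - <<'E'
from h import *
s=snap('side','side7'); t=snap('top','top7')
E
```

```text
t 9.8 pose [0.5739 0.1345 0.2273] [-1.7998e+02 -9.0000e-02 -1.7767e+02] F [ 0.2 -0.1 -0.1] open 0.0
rel mm 21.8 43.0
tool cm [-0.53  0.21  8.73]
```

View pics/side7.png

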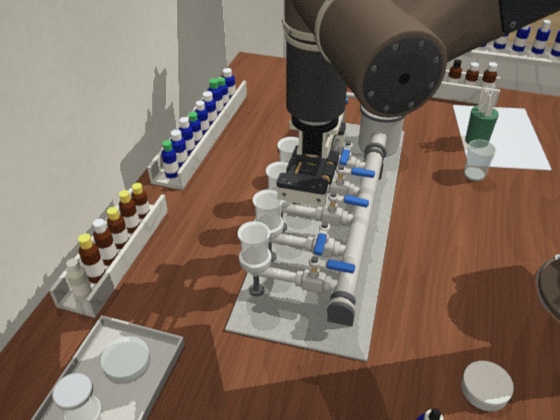

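View pics/top7.png

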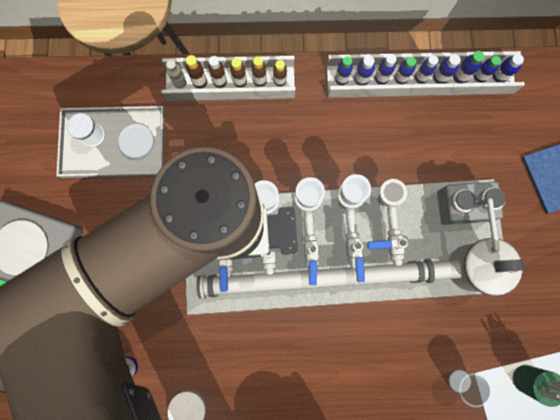

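Run:
```python
from h import *
s=snap('side','side8'); o=ctrl.get_obs()
print(proj(s,o['tool_pos']), proj(s,o['tool_pos']+[0,0,.066]))
a=cv2.imread('pics/side8.png'); 
q=proj(s,o['tool_pos']); cv2.circle(a,tuple(int(v) for v in q),3,(0,0,255),1)
a=a[80:280,210:430]; cv2.imwrite('pics/side8z.png',cv2.resize(a,None,fx=3,fy=3,interpolation=cv2.INTER_CUBIC))
t=cv2.imread('pics/top7.png')[160:310,300:440]; cv2.imwrite('pics/top7z.png',cv2.resize(t,None,fx=4,fy=4,interpolation=cv2.INTER_CUBIC))
```

```text
[310.83063428 198.39466761] [312.2037818  169.25106263]
```

View pics/side8z.png

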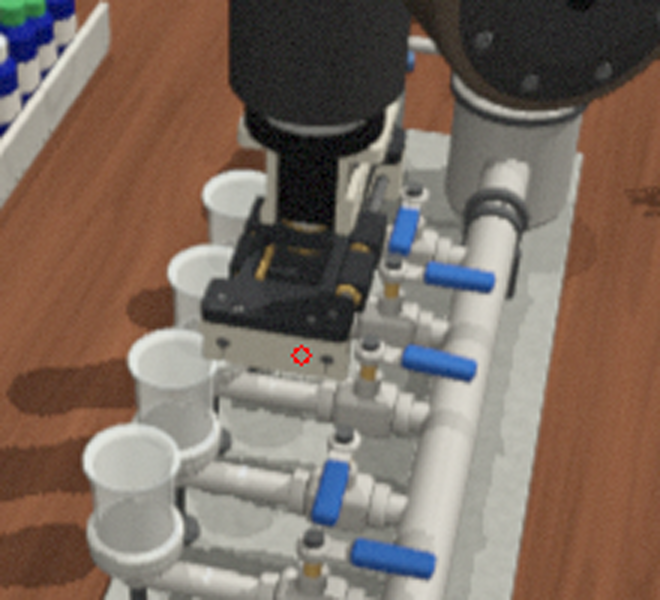

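View pics/top7z.png

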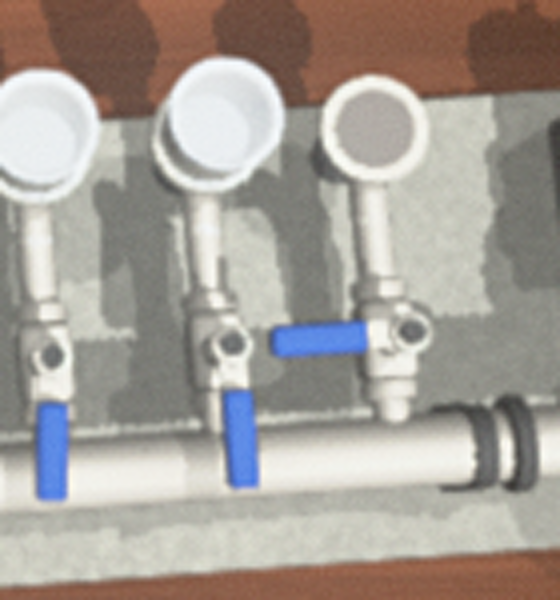

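jog_arm --commands '[{"x": -0.5,"y": 0.2,"z": 0,"roll": 0},{"x": 0,"y": 0,"z": 1.5,"roll": 0},{"x": 0,"y": 0,"z": 1.5,"roll": 0},{"x": 0,"y": 0,"z": 1.5,"roll": 0},{"x": 0,"y": 0,"z": 1.5,"roll": 0},{"x": 0,"y": 0,"z": 1.5,"roll": 0},{"x": 0,"y": 0,"z": 1.5,"roll": 0},{"x": 0,"y": 0,"z": 1.5,"roll": 0},{"x": 0,"y": 0,"z": 0.8,"roll": 0},{"x": 0,"y": 0,"z": 0,"roll": 0}]'

```text
clock: 10.95
tool_pos: [0.5789, 0.1365, 0.1143]
orientation: [-179.9, -0.1, -177.5]
force: [-0.1, 0.6, -0.3]
opening: 0.0002
```

```bash
python3 go.py w 18 48 114
python3 - <<'E'
from h import *
s=snap('side','side9')
a=cv2.imread('pics/side9.png')[120:320,210:430]; cv2.imwrite('pics/side9z.png',cv2.resize(a,None,fx=3,fy=3,interpolation=cv2.INTER_CUBIC))
E
```

```text
t 10.95 pose [0.5789 0.1365 0.1143] [-1.7995e+02 -1.2000e-01 -1.7750e+02] F [-0.1  0.6 -0.3] open 0.0
rel mm 26.9 44.8
tool cm [0.89 0.32 0.03]
```

View pics/side9z.png

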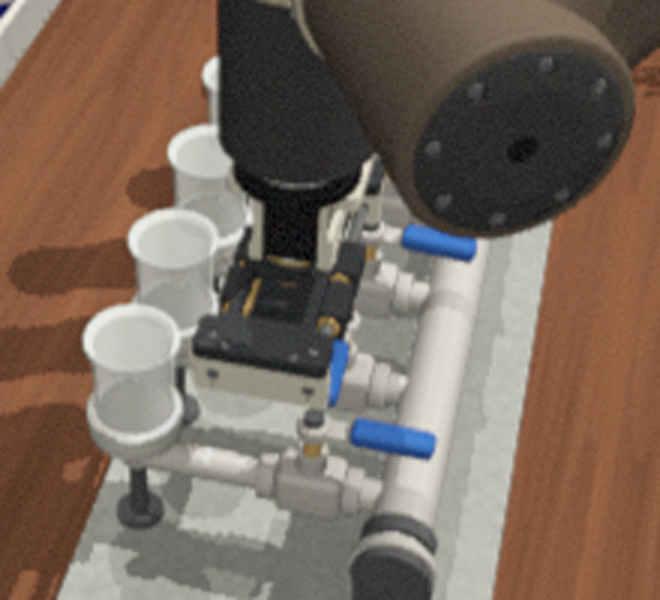

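jog_arm --commands '[{"x": 0.7,"y": 0.2,"z": 0,"roll": 0},{"x": 0.7,"y": 0.2,"z": 0,"roll": 0},{"x": 0.7,"y": 0.1,"z": 0,"roll": 0},{"x": 0.7,"y": 0.1,"z": 0,"roll": 0},{"x": 0.6,"y": -0.1,"z": 0,"roll": 0},{"x": 0.6,"y": -0.1,"z": 0,"roll": 0},{"x": 0.6,"y": -0.1,"z": 0,"roll": 0},{"x": 0,"y": 0,"z": 0,"roll": 0}]'

```text
clock: 11.8
tool_pos: [0.5344, 0.139, 0.1175]
orientation: [179.9, 0.3, -177.5]
force: [3.6, 2.0, 2.5]
opening: 0.0009
```

```bash
python3 go.py w -35 40 114
python3 - <<'E'
from h import *
s=snap('side','side10')
a=cv2.imread('pics/side10.png')[120:320,210:430]; cv2.imwrite('pics/side10z.png',cv2.resize(a,None,fx=3,fy=3,interpolation=cv2.INTER_CUBIC))
E
```

```text
t 11.8 pose [0.5344 0.139  0.1175] [ 179.86    0.28 -177.48] F [3.6 2.  2.5] open 0.001
rel mm -17.4 49.2
tool cm [ 1.76 -0.92  0.34]
```

View pics/side10z.png

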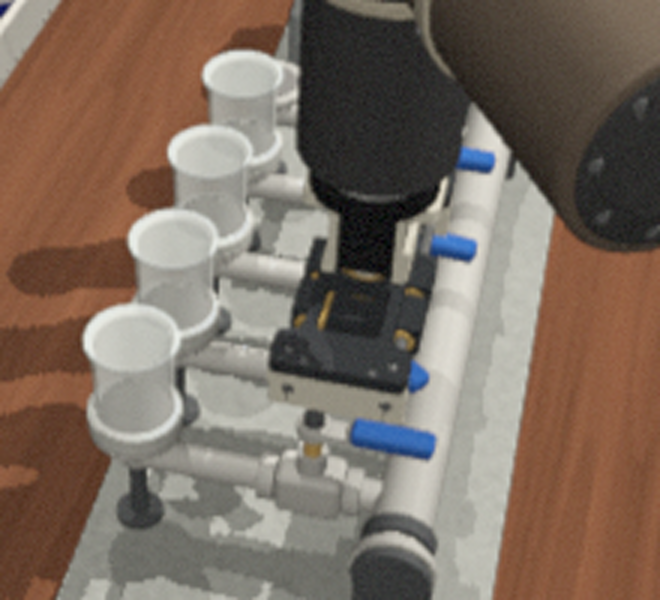

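jog_arm --commands '[{"x": 0.6,"y": -0.2,"z": 0.1,"roll": 0},{"x": 0.6,"y": -0.3,"z": 0.1,"roll": 0},{"x": 0.6,"y": -0.4,"z": 0.1,"roll": 0},{"x": 0.4,"y": -0.4,"z": 0,"roll": 0},{"x": 0.4,"y": -0.4,"z": 0,"roll": 0},{"x": 0.3,"y": -0.4,"z": 0,"roll": 0},{"x": 0,"y": 0,"z": 0,"roll": 0}]'

```text
clock: 12.55
tool_pos: [0.5045, 0.115, 0.1126]
orientation: [-180.0, -0.0, -177.6]
force: [0.8, 2.2, 1.1]
opening: 0.0002
```

```bash
python3 go.py w -48 24 114
python3 - <<'E'
from h import *
s=snap('side','side11')
a=cv2.imread('pics/side11.png')[120:320,210:430]; cv2.imwrite('pics/side11z.png',cv2.resize(a,None,fx=3,fy=3,interpolation=cv2.INTER_CUBIC))
E
```

```text
t 12.55 pose [0.5045 0.115  0.1126] [-1.7999e+02 -4.0000e-02 -1.7757e+02] F [0.8 2.2 1.1] open 0.0
rel mm -48.4 26.5
tool cm [-0.04 -0.25 -0.14]
```

View pics/side11z.png

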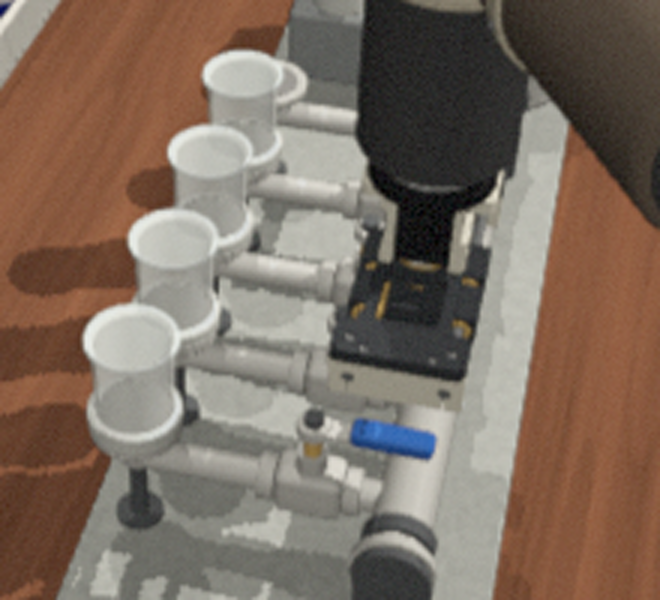

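jog_arm --commands '[{"x": 0,"y": -0.1,"z": 0,"roll": 0},{"x": 0,"y": -0.1,"z": 0,"roll": 0},{"x": 0,"y": 0,"z": 0,"roll": 0}]'

```text
clock: 12.9
tool_pos: [0.5046, 0.1134, 0.1123]
orientation: [-180.0, -0.1, -177.6]
force: [-3.2, 4.0, 3.6]
opening: 0.0005
```

jog_arm --commands '[{"x": 0,"y": -0.1,"z": 0,"roll": 0},{"x": 0,"y": -0.1,"z": 0,"roll": 0},{"x": 0,"y": 0,"z": 0,"roll": 0}]'

```text
clock: 13.2
tool_pos: [0.5047, 0.113, 0.1123]
orientation: [179.9, -0.0, -177.6]
force: [-7.1, 11.7, 3.9]
opening: 0.0
```

jog_arm --commands '[{"x": 0,"y": -0.1,"z": 0,"roll": 0},{"x": 0,"y": -0.1,"z": 0,"roll": 0},{"x": 0,"y": 0,"z": 0,"roll": 0}]'

```text
clock: 13.5
tool_pos: [0.5048, 0.1128, 0.1123]
orientation: [179.7, -0.0, -177.6]
force: [-10.5, 20.7, 4.3]
opening: 0.0005
```

jog_arm --commands '[{"x": 0,"y": 0.6,"z": 0,"roll": 0},{"x": 0,"y": 0.8,"z": 0,"roll": 0},{"x": 0,"y": 0.6,"z": 0,"roll": 0},{"x": 0,"y": 0,"z": -1.5,"roll": 0},{"x": 0,"y": 0,"z": -2.5,"roll": 0},{"x": 0,"y": 0,"z": -2.5,"roll": 0},{"x": 0,"y": 0,"z": -2.5,"roll": 0},{"x": 0,"y": 0,"z": -2.5,"roll": 0},{"x": 0,"y": 0,"z": -2.5,"roll": 0},{"x": 0,"y": 0,"z": 0,"roll": 0}]'

```text
clock: 14.5
tool_pos: [0.5062, 0.13, 0.256]
orientation: [179.9, 0.3, -177.5]
force: [0.0, 0.3, 0.9]
opening: 0.0007
```

jog_arm --commands '[{"x": 0,"y": 3,"z": 0,"roll": 0},{"x": 0,"y": 3,"z": 0,"roll": 0},{"x": 0,"y": 3,"z": 0,"roll": 0},{"x": 0,"y": 3,"z": 0,"roll": 0},{"x": 0,"y": 3,"z": 0,"roll": 0},{"x": 0,"y": 3,"z": 0,"roll": 0},{"x": 0,"y": 3,"z": 0,"roll": 0},{"x": 0,"y": 3,"z": 0,"roll": 0},{"x": 0,"y": 3,"z": 0,"roll": 0},{"x": 0,"y": 3,"z": 0,"roll": 0},{"x": 0,"y": 0,"z": 0,"roll": 0}]'

```text
clock: 15.6
tool_pos: [0.4912, 0.4319, 0.2504]
orientation: [-179.9, -0.1, -177.4]
force: [0.1, 0.3, 0.4]
opening: 0.0003
```

```bash
python3 go.py w -48 24 114
python3 - <<'E'
from h import *
t=snap('top','top12'); s=snap('side','side12')
a=cv2.imread('pics/top12.png')[150:310,190:450]; cv2.imwrite('pics/top12z.png',cv2.resize(a,None,fx=3,fy=3,interpolation=cv2.INTER_CUBIC))
E
```

```text
t 15.6 pose [0.4912 0.4319 0.2504] [-1.7989e+02 -7.0000e-02 -1.7744e+02] F [0.1 0.3 0.4] open 0.0
rel mm -47.9 343.7
tool cm [ 3.000e-02 -3.194e+01  1.371e+01]
```

View pics/top12z.png

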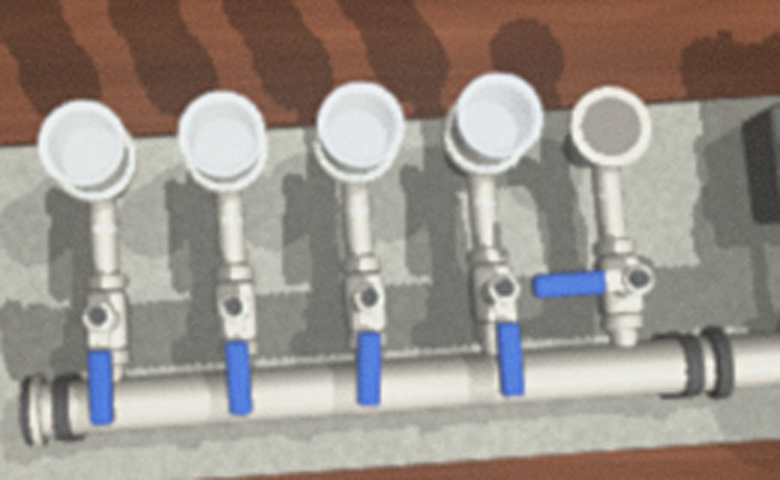

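View pics/side12.png

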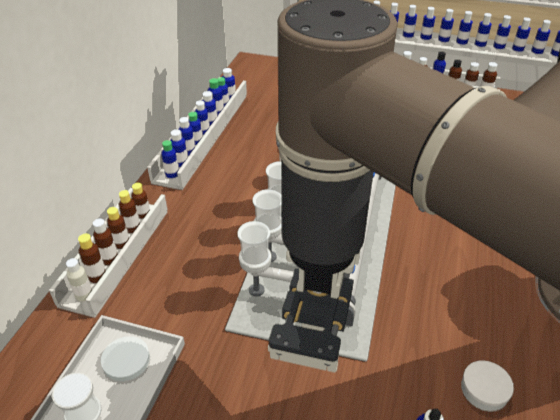

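Both levers look right. Now I'll measure the lever angles numerically, before against after.

Run:
```python
from go import *
t=ctrl.snapshot('top')
for f in('top0','top12'):
    a=cv2.imread(f'pics/{f}.png').astype(int); m=((a[...,0]-a[...,2]>50)).astype(np.uint8); m[:150]=0;m[310:]=0;m[:,:200]=0;m[:,430:]=0
    n,l,st,_=cv2.connectedComponentsWithStats(m)
    for i in range(1,n):
        if st[i,4]<80: continue
        v,u=np.nonzero(l==i); P=np.array([atz(t,(x,y),.130)[:2] for x,y in zip(u,v)]); c=P.mean(0)
        w,V=np.linalg.eigh(np.cov((P-c).T)); d=V[:,1]; k=[C+j*.095*ey for j in(2,1,0,-1,-2)]
        best=min(range(5),key=lambda j:abs(np.linalg.norm(c-k[j])-.05)); r=c-k[best]
        if d@r<0:d=-d
        ang=lambda q: np.arctan2(-(q@ex),q@ey)
        print(f,'place',best,'centre r',round(np.linalg.norm(r),4),'angle pca',round(ang(d),3),'centre',round(ang(r),3))
```

```text
top0 place 1 centre r 0.0493 angle pca 0.031 centre -0.002
top0 place 4 centre r 0.0487 angle pca 1.506 centre 1.508
top0 place 3 centre r 0.0491 angle pca 1.55 centre 1.554
top0 place 2 centre r 0.0485 angle pca 1.484 centre 1.473
top0 place 0 centre r 0.0475 angle pca 1.55 centre 1.55
top12 place 4 centre r 0.049 angle pca -0.001 centre -0.001
top12 place 3 centre r 0.049 angle pca 1.555 centre 1.555
top12 place 2 centre r 0.0485 angle pca 1.484 centre 1.473
top12 place 1 centre r 0.0481 angle pca 1.59 centre 1.569
top12 place 0 centre r 0.0482 angle pca 1.566 centre 1.554
```

Both levers are at their stops, the run levers haven't moved, and the arm is clear of everything. I'm handing the job in.

```bash
python3 -c "
from plant import ctrl
print(ctrl.close_job())"
```

```text
the job is handed in; nothing more can be done
None
```

I shut the empty place's valve first, then opened the waiting funnel's valve. I pushed each lever with the closed fingers until it met its stop, with about 16 N at the first and 23 N at the second. The job was handed in at about 16 s, with the arm clear of everything.

Lever angles measured in the last top picture:

| Place | Before (rad) | After (rad) |
|---|---|---|
| empty | about 1.51 | about 0.00 (fully shut) |
| waiting | about 0.00–0.03 | about 1.57–1.59 (fully open) |
| the three filtering places | 1.55, 1.47–1.48, 1.55 | 1.55–1.57, 1.47–1.48, 1.56 |

- **Filtering levers:** they are unchanged to within 0.02 rad, which I take as measurement error.
- **Funnels:** all four look in the same place in the top pictures before and after.
- **Limits of the checks:** in the last side picture the arm hid the levers, so the final angles rest on the top camera. No check failed or disagreed beyond about 0.03 rad between my two angle estimates.
- **Refused command:** one early move was rejected for its format before it moved anything.

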